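# Draw the plinth's end panel tight with its cam lock

### The job

The loose end panel of this small cabinet plinth still has to be drawn up with its cam lock. Push the panel gently in along its dowels until you feel its bolt head stop inside the cam, take the flat-blade screwdriver from its stand, seat the blade in the slot of the cam beside the open joint and turn it clockwise until the panel is flush and the cam is firmly tight, without forcing bolt or slot. Then put the screwdriver back upright in its stand, and do not disturb the awl, the mallet and the jar.

Things in the scene. Friction and masses are not known exactly. Their poses are not given: they have to be found in the camera images.
- plinth: Low box of pale wood, fixed, on a black mat: a board 180 x 260 x 28 mm, its top 64 mm above the bench, on skirts. Origin: centre of its underside at bench level; x across, y lengthwise, z up. The open end at y = -130 mm faces the loose panel. The cam at the other end (y = +96 mm) is tight already: leave it.
- bolt_bore (a point): Mouth of the bolt's bore in the open end of the plinth, 51 mm above the bench; axes as the plinth's. The two dowel holes lie 55 mm to either side (x). Bolt and dowels have 0.5 mm play in them and are already started.
- end_panel: Loose upright panel, 184 (x) x 18 (y) x 64 mm, 0.14 kg. Origin: centre of its underside; axes as the plinth's. From its +y face stick out two dowels and, in the middle, a steel bolt with a T head. It slides along the plinth's +y: y in the plinth's frame is -157 to -149 mm at the start, -139 mm flush.
- push_face (a point): Middle of the outer (-y) face of the end panel, 50 mm above the bench: push here, along +y. The panel slides with 1 to 2 N, then stops hard, 1 to 4.5 mm short of flush, when the bolt head meets the stop inside the open cam. Feel for that stop (8 N is enough, over 25 N too much): unless the head is within about 1 mm of it the cam cannot catch it.
- cam (a joint): Turn of the steel cam disc (38 mm wide, flush in the board's top), rad, clockwise from above positive; 0 = open, rim mark towards the loose panel; starts at 0 to 0.12; limit 1.9. From about 0.4 on it draws the bolt in by 4.2 mm a rad. The bolt's length differs by 1.2 mm either way, so it gets tight anywhere from 0.8 to 1.5 rad: feel for it. It stays where it is left.
- cam_slot (a point): Centre of the top of the open cam (mouth of its slot), 64 mm above the bench, 34 mm in from the open end. The slot runs along this point's y axis (it turns with the cam): 22 mm long, 4.2 mm wide with 1.5 mm chamfers, 5 mm deep, flat floor. Poses are too coarse to hit it surely: if the blade lands on the face or chamfer, lift and try 1 to 3 mm across and along the slot, or waggle it.
- screwdriver: Flat-blade screwdriver, dark wooden handle, 145 mm long, 0.11 kg, blade down in an end hole of the stand. Origin: middle of the blade's tip; z up the shank, x along the blade's width. Blade 16 x 3 mm, shank 8 mm. Turning the cam takes 0.1 Nm, firmly tight is 0.2 Nm, from 0.3 Nm on slot and bolt are damaged. Hold it down with 3 to 6 N while turning, or it slips out of the slot.
- handle (a point): Where to grasp the screwdriver: on its axis, 100 mm above the tip, axes as its own. The handle reaches from 68 to 145 mm above the tip, about 31 mm wide in x, with two flats 22 mm apart that face its +y and -y: grasp across them. Below it a steel collar, 28 mm wide, 60 to 64 mm above the tip.
- stand: Fixed wooden tool stand, 50 (x) x 150 (y) x 70 mm. Origin: centre of its underside. Three upright holes, 21 mm wide, 64 mm deep, at x = 0, y = -45, 0, +45 mm; screwdriver and awl stand in the end ones, the middle one is empty. The screwdriver's collar rests on the top, its tip then 10 mm above the bench. It may go back into either free hole.
- awl: Marking awl with a pale turned handle, 100 mm long, in the other end hole of the stand; origin at its point, 25 mm above the bench. Leave it.
- mallet: Wooden mallet, 276 x 124 x 72 mm, lying on the bench to the left of the plinth; origin: centre of its underside. Leave it.
- screw_jar: Jar with a lid, 66 mm wide, 98 mm high, standing at the back on the right; origin: centre of its underside. Leave it.

How it is judged (in metres and radians):
On the way, in this order (a step that is already met when the one before it is completed fails the run):
1. the end panel is pushed in until its bolt head is inside the cam (gap under 5 mm) (y of end_panel in the frame of plinth above -0.144 m), for 0.2 s.
2. the cam is turned and has drawn the panel flush (gap under 1 mm) and tight (it pulls on the bolt) (y of end_panel in the frame of plinth above -0.14 m and angle between the y axis of end_panel and the y axis of plinth, either way round below 0.03 rad and value of joint cam above 0.6 rad and contact force between end_panel and cam above 8 N), for 0.2 s.
At the end, for the whole second after the job is handed in: The end panel is flush with the plinth (gap under 1 mm, square within 0.03 rad), the cam is turned by more than 0.6 rad and still pulls on the bolt with over 8 N; the screwdriver stands at rest, upright and fully down, in the stand (all of step 2 and horizontal distance between screwdriver and stand below 0.06 m and angle between screwdriver's own z axis and vertical below 0.15 rad and height (world z) of screwdriver below 0.014 m and linear speed of screwdriver below 0.02 m/s); the robot touches nothing.
It fails at once if the slot is forced: more than 70 N between screwdriver and cam (contact force between screwdriver and cam above 70 N).
It fails at once if the bolt is torn: more than 70 N between it and the cam (overtightened or rammed) (contact force between end_panel and cam above 70 N).
It fails at once if the awl, the mallet or the jar is disturbed (moved by over 25 mm) (distance of any of awl, mallet, screw_jar from where it was at the start of the episode above 0.025 m).
It also fails if it takes over 72 s, if anything falls off the work surface, if the arm or the gripper's body presses on something with over 40 N, if the wrist force passes 120 N, or if a joint passes its speed limit or range.

### The arm

A 6-joint arm with a two-finger parallel gripper is mounted at the origin on a cart in front of the work surface, level with it; the furniture and walls round the work are solid. World frame = base frame: x ahead of the robot, y to its left, z up, the work surface at z = 0. Lengths are in m, angles in degrees, forces in N, time in s.
With the tool pointing down it reaches from about 0.35 to 0.875 m from the base axis. Payload 4.2 kg.
Tool frame: the origin (TCP) lies at the very end of the fingers, on their centre line; the grasp point (between the pads) lies 19 mm behind it; z points along the fingers, y is the line along which they close (so a half turn about z gives the same grasp; the last joint's range is limited). The gripper opens to 87 mm and grips with 3 to 60 N. Pads are 19 mm wide; open, the fingers measure 117 mm over their backs; the gripper's body (75 mm by 190 mm) begins 51 mm behind the grasp point.
Start: joints at [86.207, 22.042, 0.453, 0, -68.411, -14.817], TCP at [0.199, 0.592, 0.223] pointing down, gripper open.
Joint ranges: [-179.83, 179.83], [-69.29, 118.12], [-61.27, 80.66], [-181.25, 117.63], [-171.15, -9.14], [-177.46, 177.46]. Speed limits (degrees/s): [159.86, 159.86, 180, 180, 180, 180].

### API

Orientations are given as a 3x3 rotation matrix whose columns are the frame's x, y, z axes.
In Python, from station import monitor, cams, ticket gives the robot as it stands.
- The arm moves only by the tool drive_tool, never from a script. Its argument "moves" is a list of rows, each an object with "delta_pos": the shift along the tool's x, y, z in mm, a list of three; "turn": the turn about the tool's z in rad; "claw": the opening, from 0 (shut) to 1 (fully open). A call has 1 to 12 rows; each row shifts and turns the commanded pose from where the row before left it, along the tool's axes as they then stand; what a row does not reach is not made up. A row lasts 1/8 s, in which the tool goes at most 62.5 mm and 10.7 degrees, less where a joint would pass 70% of its speed; a pose out of reach is approached as far as the arm can. A call is refused whole if a number of a shift passes 62.5 or a number of a turn 0.188, either way. A call with a gripper value outside its range is refused whole. The fingers move at their own pace and stop on an object; the grip force is fixed at half the most. Time passes only in rows, so rows that do not move let the fingers close. It gives the time, the measured TCP pose, the force, the opening and the grip force at its end, in the units of the state.
- monitor.sense(): the state, without advancing time (a new reading comes with each control period).
- cams.capture(name): name is "scene" or "top" or "wrist"; returns a dict with "color" (384x512x3 uint8, red, green, blue), "range_z" (384x512 float32, m along the optical axis (not along the pixel's ray), 0 where there is no reading), "vertical_fov" (degrees; the focal length in pixels is half the picture's height over the tangent of half this angle, whatever the lens; pixels are square), "cx", "cy" (the principal point, pixels), "extrinsics" (4x4, takes a point from camera to world coordinates). Camera axes: x right, y down, z forward; pixel columns grow to the right and rows downward; lengths in m; the calibration is good to about 2 mm. A picture is of the moment at which its call begins.
- ticket.finish_job(): hands the job in; it is judged then, once.
The state is a dict: "time_s": time; "joints": joint angles; "joint_velocities": joint speeds; "effort": joint torques, N m; "tcp_pos": TCP position; "ee_rot": TCP orientation; "wrist_force": force on the tool from outside, world axes, zero at the start; "moment": the same for the moment, N m; "gripper_width": opening from 0.0 (shut) to 1.0 (fully open); "gripper_force": force on a finger pad.
Only numpy, scipy, OpenCV 4.12 (cv2) and the standard library are available. Lean on these libraries where they do the work, as an engineer would, in place of code of your own. Each camera call takes 0.05 s, during which the arm holds its last target. There are 200 camera calls.

## Working session

There is one attempt and no reset: what is moved stays moved. The work goes in short steps, Python scripts to look and compute and a tool call to move; the robot and the scene stay as the last step left them, time stands still between calls to the robot, and variables do not carry over. Pictures are saved under pics/ and viewed, at most 10 in all, crops included, and the job is handed in when it is done.

Besides the shell and the picture viewer there is one more tool, called after ">>>" as a command line: name --argument value ..., lists and objects as JSON in quotes. drive_tool: Moves the arm, as the interface text tells. Its arguments: {"type":"object","properties":{"moves":{"type":"array","items":{"type":"object","properties":{"delta_pos":{"type":"array","items":{"type":"number"}},"turn":{"type":"number"},"claw":{"type":"number"}}}}},"required":["moves"]}

```bash
ls; mkdir -p pics
cat > h.py <<'E'
import numpy as np, cv2
from station import monitor, cams, ticket
def cap(n):
    d=cams.capture(n); np.savez(f'{n}.npz',**d); return d
def ld(n): return dict(np.load(f'{n}.npz'))
def pt(d,u,v,z=None,plane=None):
    f=192/np.tan(np.radians(float(d['vertical_fov'])/2)); T=d['extrinsics']
    r=np.array([(u-d['cx'])/f,(v-d['cy'])/f,1.])
    if plane is not None:
        w=T[:3,:3]@r; s=(plane-T[2,3])/w[2]; return T[:3,3]+s*w
    if z is None:
        p=d['range_z'][int(v)-1:int(v)+2,int(u)-1:int(u)+2]; z=np.median(p[p>0])
    return T[:3,:3]@(r*z)+T[:3,3]
def save(img,name,s=1):
    cv2.imwrite('pics/'+name,cv2.resize(img[:,:,::-1],None,fx=s,fy=s,interpolation=cv2.INTER_CUBIC))
E
python3 - <<'E'
from h import *
for n in ('scene','top'):
    d=cap(n); print(n,d['extrinsics'],d['vertical_fov'],d['cx'],d['cy']); save(d['color'],n+'.png',1.5)
s=monitor.sense();print(s)
E
```

```text
pics
scene [[ 4.89199258e-01 -6.21046522e-01  6.12360436e-01 -7.10573178e-02]
 [-8.72171777e-01 -3.48899819e-01  3.42907141e-01 -3.11024914e-01]
 [ 6.91158142e-04 -7.01833409e-01 -7.12340781e-01  8.62218893e-01]
 [ 0.00000000e+00  0.00000000e+00  0.00000000e+00  1.00000000e+00]] 56.73768467501143 254.69587320013974 188.85905732535804
top [[ 0.00807712 -0.98958678  0.1437107   0.40611429]
 [-0.99983118 -0.00562025  0.0174937   0.03059438]
 [-0.01650385 -0.14382774 -0.98946511  1.43953303]
 [ 0.          0.          0.          1.        ]] 48.53544551890024 250.82955319558664 190.78798852502496
{'time_s': 0.1, 'joints': array([ 8.62062546e+01,  2.20850596e+01,  3.88607529e-01, -2.61793114e-02,
       -6.84105196e+01, -1.48163366e+01]), 'joint_velocities': array([ 0.09111385, -0.17485221,  0.13159259,  0.17652937, -0.13131243,
       -0.01177803]), 'effort': array([-5.79954522e-04, -3.91689599e+01,  1.87937075e+01,  4.23194066e+00,
        1.34883638e-02, -7.85251177e-05]), 'tcp_pos': array([0.19926443, 0.59182376, 0.22158723]), 'ee_rot': array([[ 9.47658495e-01, -3.19285259e-01, -5.47456973e-04],
       [-3.19285721e-01, -9.47656722e-01, -1.83476948e-03],
       [ 6.70135673e-05,  1.91353008e-03, -9.99998167e-01]]), 'wrist_force': array([ 0.31417206,  0.12485866, -0.50317383]), 'moment': array([ 0.03477037,  0.07319716, -0.00395165]), 'gripper_force': 0.0, 'gripper_width': 1.0026195285577582}
```

View pics/scene.png

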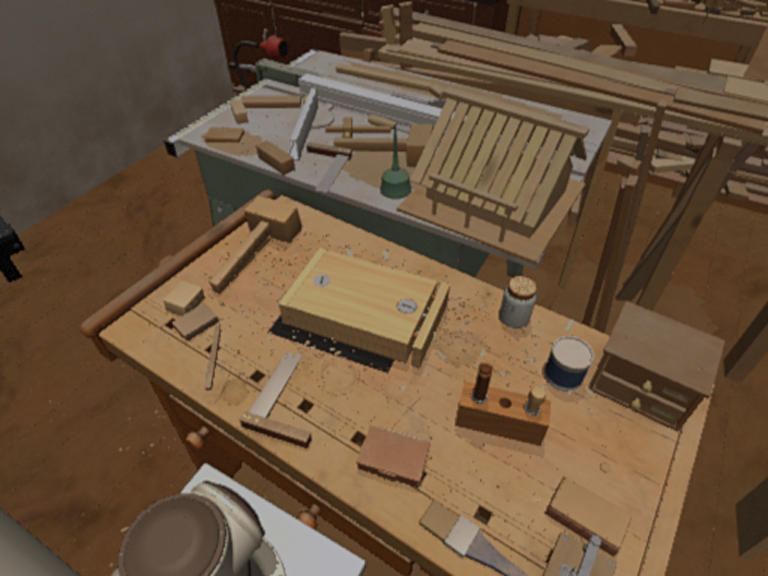

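View pics/top.png

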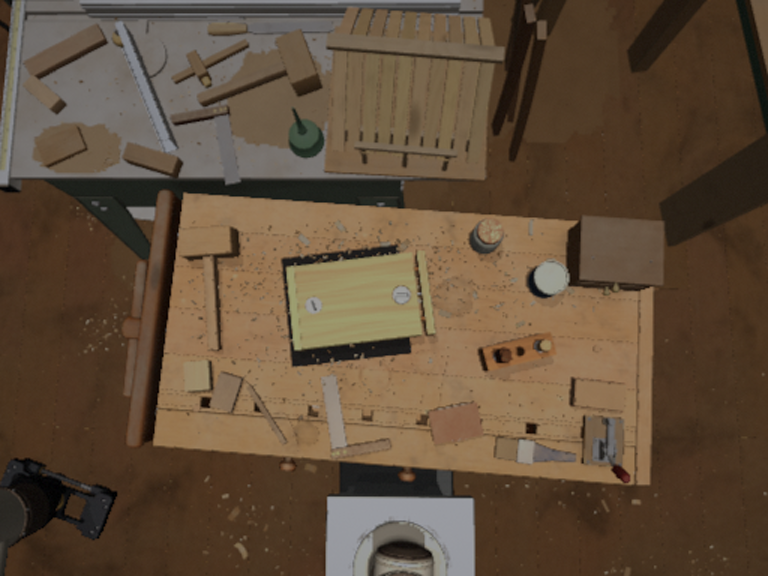

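The scene view shows the plinth at (365,305), its loose panel at (430,320), the stand at (500,410) with the dark screwdriver handle at (483,380) and the awl at (535,400). In the top view the open cam is at about (401,295), the panel at (426,293), and the screwdriver at (503,354).

Run:
```python
from h import *
d=ld('top'); c=d['color']
save(c[155:265,180:300],'ctop.png',5)
f=192/np.tan(np.radians(float(d['vertical_fov'])/2))
v,u=np.mgrid[0:384,0:512]; z=d['range_z']
P=np.stack([(u-d['cx'])/f*z,(v-d['cy'])/f*z,z],-1)@d['extrinsics'][:3,:3].T+d['extrinsics'][:3,3]
np.save('P.npy',P)
def rect(m,lo,hi,reg):
    x0,x1,y0,y1=reg
    k=(P[...,2]>lo)&(P[...,2]<hi)&(u>=x0)&(u<x1)&(v>=y0)&(v<y1)&(z>0)
    n,l,st,ce=cv2.connectedComponentsWithStats(k.astype(np.uint8))
    for i in np.argsort(-st[1:,4])[:3]+1:
        if st[i,4]<20: continue
        q=P[l==i]; print(m,st[i],cv2.minAreaRect((q[:,:2]*1000).astype(np.float32)),np.median(q[:,2]))
rect('plinth',.052,.075,(180,300,155,265))
rect('stand',.06,.078,(310,380,215,255))
rect('tools',.085,.2,(310,380,215,255))
print('bench',np.median(P[240:260,200:280,2]))
```

```text
plinth [ 190  167  100   66 5049] ((577.8403930664062, 92.54698944091797), (183.51060485839844, 306.4125061035156), 7.057267189025879) 0.0646237612081002
stand [321 221  50  26 542] ((468.88134765625, -249.3310089111328), (50.00538635253906, 150.59535217285156), 14.005290985107422) 0.07029020674257469
tools [329 231  12  11 101] ((458.04559326171875, -205.1846160888672), (30.462574005126953, 22.678674697875977), 11.57103157043457) 0.14885663880932176
tools [358 226  10   9  68] ((478.28167724609375, -291.5538330078125), (25.155418395996094, 24.37484359741211), 89.50884246826172) 0.12152081813107174
bench 0.0008418999689677742
```

View pics/ctop.png

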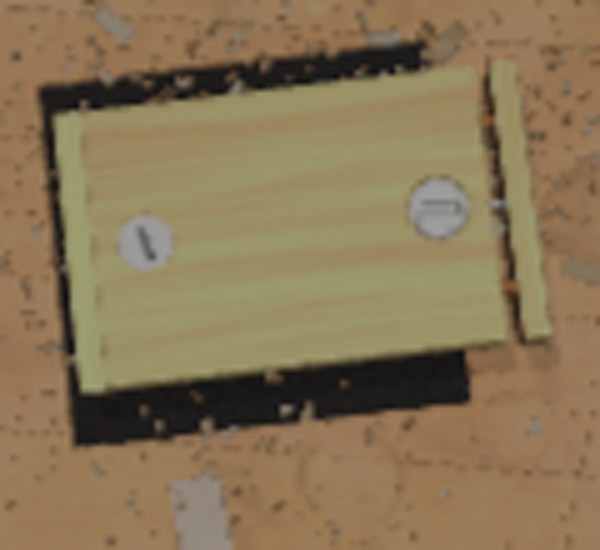

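>>> drive_tool --moves '[{"turn":-0.149,"claw":0},{"turn":-0.149,"claw":0},{"turn":-0.149,"claw":0},{"delta_pos":[22.5,51.6,0],"claw":0},{"delta_pos":[22.5,51.6,0],"claw":0},{"delta_pos":[22.5,51.6,0],"claw":0},{"delta_pos":[22.5,51.6,0],"claw":0},{"delta_pos":[22.5,51.6,0],"claw":0},{"delta_pos":[22.5,51.6,0],"claw":0},{"delta_pos":[22.5,51.6,0],"claw":0},{"delta_pos":[22.5,51.6,0],"claw":0},{"delta_pos":[22.5,51.6,0],"claw":0}]'

```text
invalid input
```

Run:
```python
from h import *
d=ld('top')
t=lambda x,y:pt(d,180+x/5-.4,155+y/5-.4,plane=.064)[:2].round(4)
for n,(x,y) in dict(cam=(438,208),farcam=(145,242),o1=(515,62),o2=(549,335),e1=(475,70),e2=(505,342),slotL=(420,208),slotR=(460,210)).items(): print(n,t(x,y))
w=cap('wrist'); save(w['color'],'w1.png',1.5); s=monitor.sense(); print(s['tcp_pos'],s['ee_rot'],s['joints'],w['extrinsics'])
```

```text
cam [0.5884 0.0015]
farcam [0.5649 0.1921]
o1 [ 0.6855 -0.0489]
o2 [ 0.5062 -0.0703]
e1 [ 0.68   -0.0226]
e2 [ 0.5015 -0.042 ]
slotL [0.5883 0.0132]
slotR [ 0.5872 -0.0129]
[0.19927541 0.59190487 0.22170656] [[ 9.47682638e-01 -3.19213747e-01 -4.49196959e-04]
 [-3.19214048e-01 -9.47681218e-01 -1.64340536e-03]
 [ 9.89020603e-05  1.70081670e-03 -9.99998549e-01]] [ 8.62082067e+01  2.20820603e+01  3.99452786e-01 -2.09212553e-02
 -6.84130499e+01 -1.48158987e+01] [[-3.18533893e-01 -9.09614779e-01 -2.66715415e-01  2.71973992e-01]
 [-9.47911408e-01  3.05767960e-01  8.92743881e-02  5.67542839e-01]
 [ 3.47725651e-04  2.81259503e-01 -9.59631685e-01  3.83552019e-01]
 [ 0.00000000e+00  0.00000000e+00  0.00000000e+00  1.00000000e+00]]
```

View pics/w1.png

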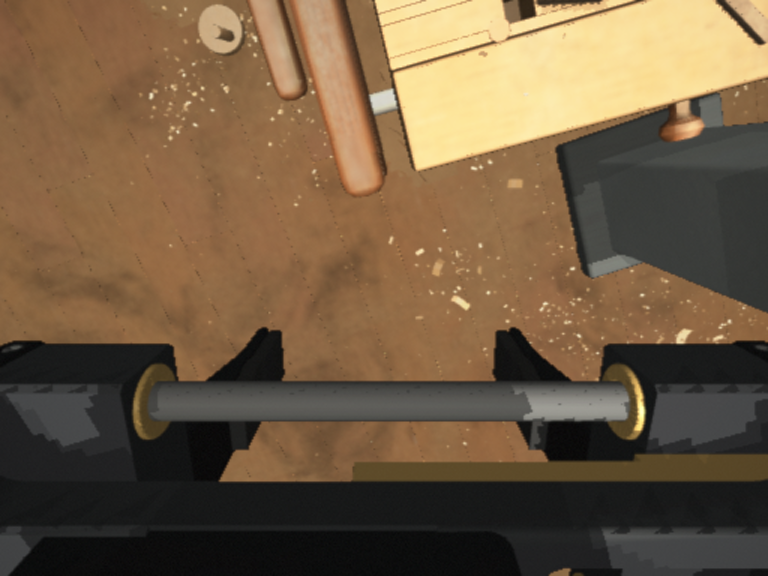

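The wrist view shows the bench edge, with the open fingers at about (270,345) and (505,345). The move call was refused, so I'll give every field in each row.

>>> drive_tool --moves '[{"delta_pos":[0,0,0],"turn":-0.149,"claw":0.0},{"delta_pos":[0,0,0],"turn":-0.149,"claw":0.0},{"delta_pos":[0,0,0],"turn":-0.149,"claw":0.0},{"delta_pos":[22.5,51.6,0],"turn":0,"claw":0},{"delta_pos":[22.5,51.6,0],"turn":0,"claw":0},{"delta_pos":[22.5,51.6,0],"turn":0,"claw":0},{"delta_pos":[22.5,51.6,0],"turn":0,"claw":0},{"delta_pos":[22.5,51.6,0],"turn":0,"claw":0},{"delta_pos":[22.5,51.6,0],"turn":0,"claw":0},{"delta_pos":[22.5,51.6,0],"turn":0,"claw":0},{"delta_pos":[22.5,51.6,0],"turn":0,"claw":0},{"delta_pos":[22.5,51.6,0],"turn":0,"claw":0}]'

```text
time_s: 1.65
tcp_pos: [0.4575, 0.1544, 0.2226]
ee_rot: [[0.993, 0.122, 0.0], [0.122, -0.993, 0.0], [0.0, -0.0, -1.0]]
wrist_force: [1.3, 1.2, 0.3]
gripper_width: 0.005
gripper_force: 0.0
```

>>> drive_tool --moves '[{"delta_pos":[22.3,53.6,0],"turn":0,"claw":0},{"delta_pos":[22.3,53.6,0],"turn":0,"claw":0},{"delta_pos":[22.3,53.6,0],"turn":0,"claw":0},{"delta_pos":[22.3,53.6,0],"turn":0,"claw":0},{"delta_pos":[22.3,53.6,0],"turn":0,"claw":0},{"delta_pos":[0,0,50],"turn":0,"claw":0},{"delta_pos":[0,0,50],"turn":0,"claw":0},{"delta_pos":[0,0,50],"turn":0,"claw":0},{"delta_pos":[0,0,30],"turn":0,"claw":0},{"delta_pos":[0,0,0],"turn":0,"claw":0}]'

```text
time_s: 2.9
tcp_pos: [0.5981, -0.0966, 0.0397]
ee_rot: [[0.993, 0.121, -0.007], [0.121, -0.993, -0.0], [-0.007, -0.0, -1.0]]
wrist_force: [0.8, 0.0, 1.5]
gripper_width: 0.01
gripper_force: 0.0
```

Run:
```python
from h import *
s=monitor.sense(); print(s['tcp_pos'],s['wrist_force'],s['joints'])
w=cap('wrist'); d=cap('scene'); save(np.vstack([w['color'],d['color'][150:300,150:406].repeat(2,1).repeat(2,0)[:, :512]]),'w2.png',.85)
```

```text
[ 0.59812849 -0.09655295  0.0396691 ] [7.69330037e-01 5.77699563e-04 1.47946092e+00] [ 6.11323077e+00  3.08366649e+01 -1.43959480e+01 -2.61521887e-02
 -4.51620816e+01  9.08821995e+01]
```

View pics/w2.png

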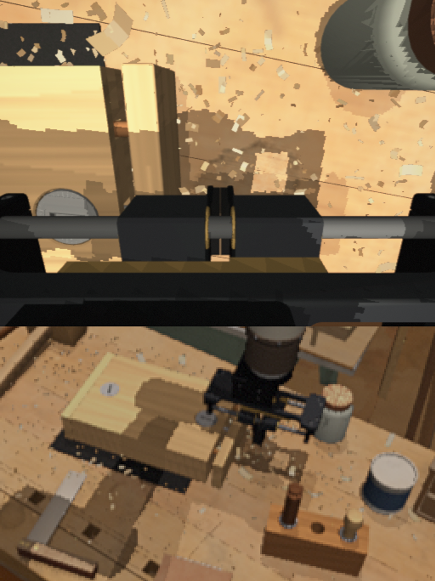

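The fingers (220,200) stand clear of the panel's outer face (170,150). Next I approach in steps.

>>> drive_tool --moves '[{"delta_pos":[2.3,-5,0],"turn":0,"claw":0},{"delta_pos":[0,-5,0],"turn":0,"claw":0},{"delta_pos":[0,-3,0],"turn":0,"claw":0},{"delta_pos":[0,-3,0],"turn":0,"claw":0},{"delta_pos":[0,-2,0],"turn":0,"claw":0},{"delta_pos":[0,0,0],"turn":0,"claw":0}]'

```text
time_s: 3.75
tcp_pos: [0.6004, -0.0781, 0.0425]
ee_rot: [[0.993, 0.122, -0.0], [0.122, -0.993, -0.0], [-0.0, -0.0, -1.0]]
wrist_force: [-0.2, -0.4, -0.3]
gripper_width: 0.005
gripper_force: 0.0
```

>>> drive_tool --moves '[{"delta_pos":[0,-1.5,0],"turn":0,"claw":0},{"delta_pos":[0,-1.5,0],"turn":0,"claw":0},{"delta_pos":[0,-1.5,0],"turn":0,"claw":0},{"delta_pos":[0,-1.5,0],"turn":0,"claw":0}]'

```text
time_s: 4.25
tcp_pos: [0.5997, -0.0722, 0.0425]
ee_rot: [[0.993, 0.122, -0.0], [0.122, -0.993, -0.0], [-0.0, 0.0, -1.0]]
wrist_force: [-0.1, 0.5, 0.0]
gripper_width: 0.004
gripper_force: 0.0
```

>>> drive_tool --moves '[{"delta_pos":[0,-1.5,0],"turn":0,"claw":0},{"delta_pos":[0,-1.5,0],"turn":0,"claw":0},{"delta_pos":[0,0,0],"turn":0,"claw":0}]'

```text
time_s: 4.62
tcp_pos: [0.5994, -0.0692, 0.0426]
ee_rot: [[0.993, 0.122, 0.0], [0.122, -0.993, -0.0], [0.0, 0.0, -1.0]]
wrist_force: [0.1, 0.1, 0.1]
gripper_width: 0.005
gripper_force: 0.2
```

>>> drive_tool --moves '[{"delta_pos":[0,-1,0],"turn":0,"claw":0},{"delta_pos":[0,-1,0],"turn":0,"claw":0},{"delta_pos":[0,-1,0],"turn":0,"claw":0}]'

```text
time_s: 5.0
tcp_pos: [0.599, -0.0663, 0.0426]
ee_rot: [[0.993, 0.122, 0.0], [0.122, -0.993, -0.0], [0.0, 0.0, -1.0]]
wrist_force: [0.7, -0.8, 1.0]
gripper_width: 0.008
gripper_force: 0.6
```

>>> drive_tool --moves '[{"delta_pos":[0,-1,0],"turn":0,"claw":0},{"delta_pos":[0,-1,0],"turn":0,"claw":0}]'

```text
time_s: 5.25
tcp_pos: [0.5988, -0.0643, 0.0426]
ee_rot: [[0.993, 0.122, 0.0], [0.122, -0.993, -0.0], [0.0, 0.0, -1.0]]
wrist_force: [-0.3, -0.8, 0.3]
gripper_width: 0.001
gripper_force: 0.7
```

>>> drive_tool --moves '[{"delta_pos":[0,-1,0],"turn":0,"claw":0},{"delta_pos":[0,-1,0],"turn":0,"claw":0}]'

```text
time_s: 5.5
tcp_pos: [0.5986, -0.0629, 0.0426]
ee_rot: [[0.992, 0.122, 0.0], [0.122, -0.992, -0.001], [-0.0, 0.001, -1.0]]
wrist_force: [1.4, -5.8, -0.5]
gripper_width: 0.009
gripper_force: 3.2
```

>>> drive_tool --moves '[{"delta_pos":[0,-0.3,0],"turn":0,"claw":0},{"delta_pos":[0,0,0],"turn":0,"claw":0}]'

```text
time_s: 5.75
tcp_pos: [0.5986, -0.0629, 0.0426]
ee_rot: [[0.993, 0.122, 0.0], [0.122, -0.993, -0.001], [-0.0, 0.001, -1.0]]
wrist_force: [-0.1, -4.7, 0.7]
gripper_width: 0.009
gripper_force: 2.7
```

Run:
```python
from h import *
s=monitor.sense(); print(s['tcp_pos'],s['wrist_force'])
d=cap('top'); t=d['color']; P=None
f=192/np.tan(np.radians(float(d['vertical_fov'])/2)); print(f)
save(t[155:235,260:300],'t2.png',7)
```

```text
[ 0.59856819 -0.06294867  0.04260685] [-0.11326874 -4.74673724  0.68244029]
425.8723734458149
```

>>> drive_tool --moves '[{"delta_pos":[0,-0.4,0],"turn":0,"claw":0},{"delta_pos":[0,-0.4,0],"turn":0,"claw":0},{"delta_pos":[0,0,0],"turn":0,"claw":0}]'

```text
time_s: 6.18
tcp_pos: [0.5986, -0.0627, 0.0426]
ee_rot: [[0.993, 0.122, 0.0], [0.122, -0.993, -0.002], [-0.0, 0.002, -1.0]]
wrist_force: [0.5, -8.1, -0.5]
gripper_width: 0.003
gripper_force: 3.9
```

Run:
```python
from h import *
s=monitor.sense(); print(s['tcp_pos'],s['wrist_force'])
```

```text
[ 0.59856627 -0.06274591  0.0426445 ] [ 0.51372599 -8.11654403 -0.47464731]
```

View pics/t2.png

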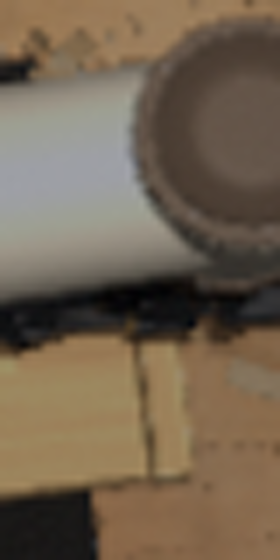

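>>> drive_tool --moves '[{"delta_pos":[0,10,0],"turn":0,"claw":0},{"delta_pos":[0,15,0],"turn":0,"claw":0.5},{"delta_pos":[0,0,-57],"turn":0,"claw":1},{"delta_pos":[0,0,-57],"turn":0,"claw":1},{"delta_pos":[0,0,-57],"turn":0,"claw":1},{"delta_pos":[-39,26.2,0],"turn":0,"claw":1},{"delta_pos":[-39,26.2,0],"turn":0,"claw":1},{"delta_pos":[-39,26.2,0],"turn":0,"claw":1},{"delta_pos":[-39,26.2,0],"turn":0,"claw":1},{"delta_pos":[0,0,0],"turn":-0.08,"claw":1},{"delta_pos":[0,0,0],"turn":0,"claw":1}]'

```text
time_s: 7.55
tcp_pos: [0.459, -0.2097, 0.2138]
ee_rot: [[0.98, 0.199, 0.001], [0.199, -0.98, 0.0], [0.001, -0.0, -1.0]]
wrist_force: [0.1, 0.9, -0.2]
gripper_width: 0.981
gripper_force: 0.0
```

Run:
```python
from h import *
s=monitor.sense(); print(s['tcp_pos'],s['ee_rot'][:2,0],s['joints'])
w=cap('wrist')
f=192/np.tan(np.radians(float(w['vertical_fov'])/2))
v,u=np.mgrid[0:384,0:512]; z=w['range_z']
P=np.stack([(u-w['cx'])/f*z,(v-w['cy'])/f*z,z],-1)@w['extrinsics'][:3,:3].T+w['extrinsics'][:3,3]
for lo,hi in((.14,.17),(.11,.135),(.062,.078)):
    k=(P[...,2]>lo)&(P[...,2]<hi)&(z>0)&(abs(P[...,0]-.46)<.09)&(abs(P[...,1]+.24)<.11)
    n,l,st,ce=cv2.connectedComponentsWithStats(k.astype(np.uint8))
    for i in np.argsort(-st[1:,4])[:2]+1:
        q=P[l==i]; print(lo,st[i],cv2.minAreaRect((q[:,:2]*1000).astype(np.float32)),np.median(q[:,2]))
save(w['color'],'w3.png',1.2)
t=cap('top'); save(t['color'][155:235,230:310],'t3.png',7)
```

```text
[ 0.45897409 -0.20968896  0.21377183] [0.98005746 0.19871315] [-6.10555145e+00  1.06834621e+01 -1.69157872e+01 -2.47178587e-02
 -6.23672697e+01  1.07578733e+02]
0.14 [243 186  26  37 809] ((453.5816650390625, -207.60189819335938), (30.062231063842773, 21.342113494873047), 11.092325210571289) 0.15041923611962288
0.11 [336 176  29  29 637] ((475.3551940917969, -293.6280212402344), (24.650331497192383, 23.669069290161133), 18.626401901245117) 0.12223512766981393
0.11 [244 178  24  12 162] ((465.35308837890625, -204.91970825195312), (6.473566055297852, 21.649776458740234), 11.746163368225098) 0.12300136804365142
0.062 [ 228  154  139   51 4455] ((464.0482482910156, -251.17425537109375), (50.419158935546875, 150.49703979492188), 14.020136833190918) 0.06968918944825947
0.062 [363 198   1   2   2] ((458.348876953125, -328.8811950683594), (0.9250200390815735, 0.0), 178.763671875) 0.06945931646391437
```

View pics/w3.png

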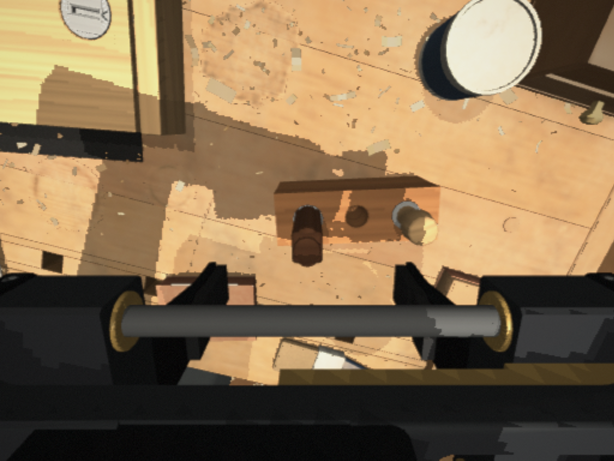

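The handle (307,235) sits between the fingers (220 and 400). Both cameras agree to about 4 mm, so I use their average.

>>> drive_tool --moves '[{"delta_pos":[-2.3,-3.5,42],"turn":0,"claw":1},{"delta_pos":[0,0,41],"turn":0,"claw":1},{"delta_pos":[0,0,40],"turn":0,"claw":1},{"delta_pos":[0,0,0],"turn":0,"claw":1},{"delta_pos":[0,0,0],"turn":0,"claw":0.5},{"delta_pos":[0,0,0],"turn":0,"claw":0.2},{"delta_pos":[0,0,0],"turn":0,"claw":0},{"delta_pos":[0,0,0],"turn":0,"claw":0},{"delta_pos":[0,0,0],"turn":0,"claw":0}]'

```text
time_s: 8.78
tcp_pos: [0.4565, -0.2062, 0.0908]
ee_rot: [[0.98, 0.201, 0.001], [0.201, -0.98, -0.0], [0.001, 0.0, -1.0]]
wrist_force: [0.6, 0.7, -1.0]
gripper_width: 0.519
gripper_force: 0.0
```

>>> drive_tool --moves '[{"delta_pos":[0,0,0],"turn":0,"claw":0},{"delta_pos":[0,0,0],"turn":0,"claw":0},{"delta_pos":[0,0,0],"turn":0,"claw":0},{"delta_pos":[0,0,0],"turn":0,"claw":0},{"delta_pos":[0,0,0],"turn":0,"claw":0}]'

```text
time_s: 9.4
tcp_pos: [0.4564, -0.2061, 0.0905]
ee_rot: [[0.98, 0.201, -0.0], [0.201, -0.98, -0.0], [-0.0, 0.0, -1.0]]
wrist_force: [-0.2, -1.1, -0.5]
gripper_width: 0.252
gripper_force: 30.0
```

>>> drive_tool --moves '[{"delta_pos":[0,0,-20],"turn":0,"claw":0},{"delta_pos":[0,0,-40],"turn":0,"claw":0},{"delta_pos":[0,0,-50],"turn":0,"claw":0},{"delta_pos":[34.1,-35.3,0],"turn":0,"claw":0},{"delta_pos":[34.1,-35.3,0],"turn":0,"claw":0},{"delta_pos":[34.1,-35.3,0],"turn":0,"claw":0},{"delta_pos":[34.1,-35.3,0],"turn":0,"claw":0},{"delta_pos":[34.1,-35.3,0],"turn":0,"claw":0},{"delta_pos":[0,0,0],"turn":0.171,"claw":0},{"delta_pos":[0,0,0],"turn":0.171,"claw":0},{"delta_pos":[0,0,0],"turn":0.171,"claw":0},{"delta_pos":[0,0,0],"turn":0.171,"claw":0}]'

```text
time_s: 10.9
tcp_pos: [0.5875, 0.0012, 0.1998]
ee_rot: [[0.883, -0.468, -0.002], [-0.468, -0.883, 0.0], [-0.001, 0.001, -1.0]]
wrist_force: [-0.4, 0.0, -1.3]
gripper_width: 0.251
gripper_force: 30.0
```

>>> drive_tool --moves '[{"delta_pos":[0,0,0],"turn":0.171,"claw":0},{"delta_pos":[0,0,0],"turn":0.171,"claw":0},{"delta_pos":[0,0,0],"turn":0.171,"claw":0},{"delta_pos":[0,0,0],"turn":0.171,"claw":0},{"delta_pos":[0,0,0],"turn":0.171,"claw":0},{"delta_pos":[0,0,0],"turn":0.171,"claw":0},{"delta_pos":[0,0,40],"turn":0,"claw":0},{"delta_pos":[0,0,0],"turn":0,"claw":0},{"delta_pos":[0,0,0],"turn":0,"claw":0}]'

```text
time_s: 12.02
tcp_pos: [0.5886, 0.001, 0.1614]
ee_rot: [[0.064, -0.998, 0.001], [-0.998, -0.064, -0.001], [0.001, -0.001, -1.0]]
wrist_force: [0.1, -0.2, -0.7]
gripper_width: 0.255
gripper_force: 30.0
```

Run:
```python
from h import *
s=monitor.sense(); R=s['ee_rot']; print(s['tcp_pos'],R,s['joints'],s['wrist_force'])
w=cap('wrist')
f=192/np.tan(np.radians(float(w['vertical_fov'])/2)); T=w['extrinsics']
def px(p): q=T[:3,:3].T@(p-T[:3,3]); return q[0]/q[2]*f+w['cx'],q[1]/q[2]*f+w['cy']
tip=s['tcp_pos']+R[:,2]*.0805; print('tip',tip,px(tip))
for b in(-.008,.008): print(px(tip+R[:,0]*b))
c=px(tip); x0,y0=int(c[0])-70,int(c[1])-60; print(x0,y0)
save(w['color'][y0:y0+110,x0:x0+140],'w4.png',5)
```

```text
[0.58857227 0.00100193 0.16137679] [[ 6.35511336e-02 -9.97978182e-01  8.95859985e-04]
 [-9.97978426e-01 -6.35516024e-02 -5.04831120e-04]
 [ 5.60743781e-04 -8.61966348e-04 -9.99999471e-01]] [ 1.58739649e+01  2.13468450e+01 -9.93558024e+00  4.90040064e-02
 -5.86761240e+01 -1.22557441e+01] [ 0.11317935 -0.20072035 -0.66626749]
tip [0.58864439 0.00096129 0.08087684] (np.float64(258.1333689337452), np.float64(194.6270105357734))
(np.float64(258.1316558192325), np.float64(203.14281890942755))
(np.float64(258.1351128040841), np.float64(185.9583164559125))
188 134
```

View pics/w4.png

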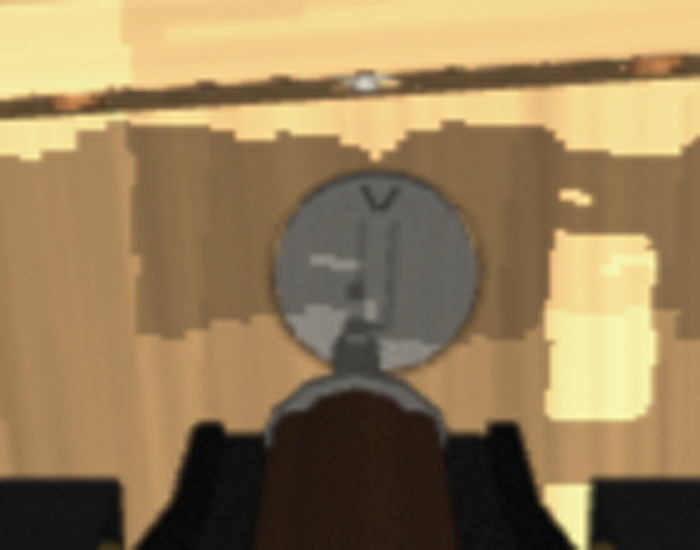

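The cam's disc is centred at about (378,272) in the crop with its slot running vertically, and the V mark is at (380,198). The blade and shank are at about (356,300), some 3.5 mm short of the slot along tool y. I'll shift, go lower, and look closely.

>>> drive_tool --moves '[{"delta_pos":[0,3.5,5],"turn":0,"claw":0},{"delta_pos":[0,0,6],"turn":0,"claw":0},{"delta_pos":[0,0,0],"turn":0,"claw":0},{"delta_pos":[0,0,0],"turn":0,"claw":0}]'

```text
time_s: 12.58
tcp_pos: [0.5846, 0.0008, 0.1496]
ee_rot: [[0.063, -0.998, 0.0], [-0.998, -0.063, -0.0], [0.0, -0.0, -1.0]]
wrist_force: [0.1, -0.0, -0.8]
gripper_width: 0.251
gripper_force: 30.0
```

Run:
```python
from h import *
s=monitor.sense(); R=s['ee_rot']; print(s['tcp_pos'],R[:,0],s['wrist_force'])
w=cap('wrist')
f=192/np.tan(np.radians(float(w['vertical_fov'])/2)); T=w['extrinsics']
def px(p): q=T[:3,:3].T@(p-T[:3,3]); return q[0]/q[2]*f+w['cx'],q[1]/q[2]*f+w['cy']
tip=s['tcp_pos']+R[:,2]*.0805; print('tip',tip,px(tip))
for b in(-.008,.008): print(px(tip+R[:,0]*b))
x0,y0=230,155
c=w['color'][y0:y0+55,x0:x0+56]
g=cv2.cvtColor(c,cv2.COLOR_RGB2GRAY).astype(float)
g=np.clip((g-np.percentile(g,2))/(np.percentile(g,97)-np.percentile(g,2))*255,0,255).astype(np.uint8)
g=cv2.createCLAHE(3,(2,2)).apply(g)
save(cv2.merge([g]*3),'w5.png',10)
```

```text
[0.584608   0.00079505 0.14964286] [ 6.30762653e-02 -9.98008702e-01  1.24264863e-04] [ 0.05316627 -0.0485263  -0.81909498]
tip [0.58462357 0.00078601 0.06914287] (np.float64(258.1171962052958), np.float64(194.616252584697))
(np.float64(258.11541847156457), np.float64(203.13239330494238))
(np.float64(258.1190058563385), np.float64(185.94721364859572))
```

View pics/w5.png

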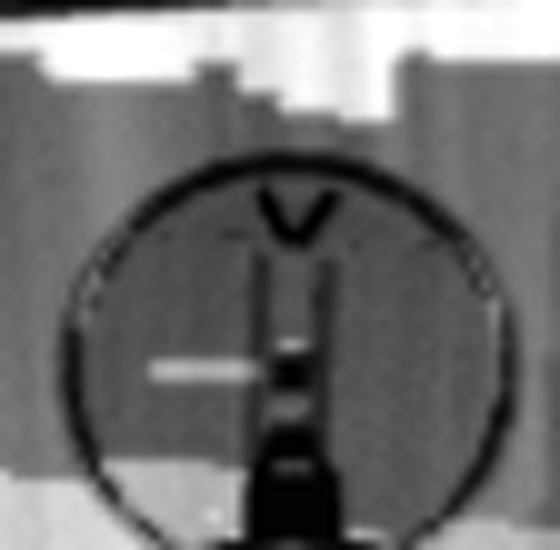

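The blade tip (292,370) lies across the slot centre (about 293,375). Its front end, at y≈347, sits about 4 mm back along the slot, and the slot is turned roughly 0.03 rad clockwise of the blade. I'll correct both and lower.

>>> drive_tool --moves '[{"delta_pos":[3.9,0,0],"turn":0,"claw":0},{"delta_pos":[0,0,0],"turn":0.03,"claw":0},{"delta_pos":[0,0,2],"turn":0,"claw":0},{"delta_pos":[0,0,2],"turn":0,"claw":0},{"delta_pos":[0,0,1],"turn":0,"claw":0},{"delta_pos":[0,0,1],"turn":0,"claw":0},{"delta_pos":[0,0,0],"turn":0,"claw":0}]'

```text
time_s: 13.5
tcp_pos: [0.5847, -0.0031, 0.1435]
ee_rot: [[0.033, -0.999, -0.0], [-0.999, -0.033, -0.0], [0.0, 0.0, -1.0]]
wrist_force: [-0.9, -0.5, -1.9]
gripper_width: 0.252
gripper_force: 30.0
```

>>> drive_tool --moves '[{"delta_pos":[0,0,1],"turn":0,"claw":0},{"delta_pos":[0,0,1],"turn":0,"claw":0},{"delta_pos":[0,0,0],"turn":0,"claw":0}]'

```text
time_s: 13.88
tcp_pos: [0.5846, -0.0031, 0.1414]
ee_rot: [[0.033, -0.999, -0.0], [-0.999, -0.033, -0.0], [0.0, 0.0, -1.0]]
wrist_force: [0.2, -0.4, -0.9]
gripper_width: 0.252
gripper_force: 30.0
```

>>> drive_tool --moves '[{"delta_pos":[0,0,1],"turn":0,"claw":0},{"delta_pos":[0,0,1],"turn":0,"claw":0},{"delta_pos":[0,0,0],"turn":0,"claw":0}]'

```text
time_s: 14.25
tcp_pos: [0.5847, -0.0031, 0.1395]
ee_rot: [[0.033, -0.999, 0.0], [-0.999, -0.033, -0.0], [0.0, -0.0, -1.0]]
wrist_force: [-0.1, 1.0, -0.9]
gripper_width: 0.251
gripper_force: 30.0
```

>>> drive_tool --moves '[{"delta_pos":[0,0,0.5],"turn":0,"claw":0},{"delta_pos":[0,0,0],"turn":0,"claw":0}]'

```text
time_s: 14.5
tcp_pos: [0.5848, -0.0031, 0.1395]
ee_rot: [[0.033, -0.999, 0.0], [-0.999, -0.033, -0.0], [0.0, -0.0, -1.0]]
wrist_force: [-1.1, 0.7, 2.1]
gripper_width: 0.251
gripper_force: 30.0
```

```bash
python3 -c "
from h import *
s=monitor.sense();print(s['tcp_pos'],s['wrist_force'],s['moment'])"
```

```text
[ 0.58477824 -0.00305935  0.13948584] [-1.1484112   0.7469174   2.10737435] [ 0.13244151  0.38248635 -0.03792171]
```

The blade is seated: its tip stopped at the slot floor, 59 mm. The driver is held about 3 mm off the tool axis, so I turn about the blade by shifting a little along y in each row.

>>> drive_tool --moves '[{"delta_pos":[0,0,0.4],"turn":0,"claw":0},{"delta_pos":[0,0.24,0],"turn":0.08,"claw":0},{"delta_pos":[0,0.24,0],"turn":0.08,"claw":0},{"delta_pos":[0,0.24,0],"turn":0.08,"claw":0},{"delta_pos":[0,0,0],"turn":0,"claw":0}]'

```text
time_s: 15.12
tcp_pos: [0.5843, -0.003, 0.1395]
ee_rot: [[-0.204, -0.979, 0.001], [-0.979, 0.204, -0.0], [-0.0, -0.001, -1.0]]
wrist_force: [-2.3, 0.5, 5.8]
gripper_width: 0.252
gripper_force: 30.0
```

```bash
cat > s.py <<'E'
from h import *
s=monitor.sense();R=s['ee_rot'];print(s['time_s'],s['tcp_pos'].round(4),'a',np.degrees(np.arctan2(R[1,0],R[0,0])).round(2),'F',s['wrist_force'].round(2),'Ftool',(R.T@s['wrist_force']).round(2),'M',s['moment'].round(3))
E
python3 s.py
```

```text
15.125 [ 0.5843 -0.003   0.1395] a -101.78 F [-2.34  0.46  5.78] Ftool [ 0.03  2.38 -5.78] M [0.32  0.583 0.101]
```

>>> drive_tool --moves '[{"delta_pos":[0,0.5,-0.2],"turn":0.08,"claw":0},{"delta_pos":[0,0.32,0],"turn":0.08,"claw":0},{"delta_pos":[0,0.32,0],"turn":0.08,"claw":0},{"delta_pos":[0,0,0],"turn":0,"claw":0}]'

```text
time_s: 15.62
tcp_pos: [0.5836, -0.0027, 0.1395]
ee_rot: [[-0.43, -0.903, 0.002], [-0.903, 0.43, -0.0], [-0.001, -0.002, -1.0]]
wrist_force: [-1.4, 0.1, 4.8]
gripper_width: 0.251
gripper_force: 30.0
```

```bash
python3 s.py
```

```text
15.625 [ 0.5836 -0.0027  0.1395] a -115.47 F [-1.36  0.07  4.8 ] Ftool [ 0.52  1.26 -4.8 ] M [0.096 0.155 0.08 ]
```

>>> drive_tool --moves '[{"delta_pos":[0,0.4,0],"turn":0.08,"claw":0},{"delta_pos":[0,0.32,0],"turn":0.08,"claw":0},{"delta_pos":[0,0,0],"turn":0,"claw":0}]'

```text
time_s: 16.0
tcp_pos: [0.5831, -0.0025, 0.1394]
ee_rot: [[-0.568, -0.823, 0.002], [-0.823, 0.568, -0.0], [-0.001, -0.002, -1.0]]
wrist_force: [0.1, -0.5, 4.1]
gripper_width: 0.251
gripper_force: 30.0
```

```bash
python3 s.py
```

```text
16.0 [ 0.5831 -0.0025  0.1394] a -124.61 F [ 0.06 -0.51  4.06] Ftool [ 0.38 -0.34 -4.06] M [-0.16  -0.174  0.097]
```

>>> drive_tool --moves '[{"delta_pos":[0,0.32,0],"turn":0.08,"claw":0},{"delta_pos":[0,0,0],"turn":0,"claw":0}]'

```text
time_s: 16.25
tcp_pos: [0.5829, -0.0023, 0.1394]
ee_rot: [[-0.632, -0.775, 0.002], [-0.775, 0.632, -0.0], [-0.001, -0.002, -1.0]]
wrist_force: [1.1, -0.9, 4.9]
gripper_width: 0.25
gripper_force: 30.0
```

```bash
python3 s.py
```

```text
16.25 [ 0.5829 -0.0023  0.1394] a -129.18 F [ 1.05 -0.93  4.95] Ftool [ 0.05 -1.41 -4.95] M [-0.283 -0.378  0.072]
```

>>> drive_tool --moves '[{"delta_pos":[0,0.15,0],"turn":0.08,"claw":0},{"delta_pos":[0,0,0],"turn":0,"claw":0}]'

```text
time_s: 16.5
tcp_pos: [0.5827, -0.0022, 0.1394]
ee_rot: [[-0.692, -0.722, 0.002], [-0.722, 0.692, -0.0], [-0.001, -0.001, -1.0]]
wrist_force: [0.5, -0.7, 5.3]
gripper_width: 0.25
gripper_force: 30.0
```

```bash
python3 s.py
```

```text
16.5 [ 0.5827 -0.0022  0.1394] a -133.78 F [ 0.45 -0.66  5.34] Ftool [ 0.16 -0.79 -5.34] M [-0.195 -0.317  0.129]
```

>>> drive_tool --moves '[{"delta_pos":[0,0.15,0],"turn":0.08,"claw":0},{"delta_pos":[0,0,0],"turn":0,"claw":0}]'

```text
time_s: 16.75
tcp_pos: [0.5826, -0.002, 0.1394]
ee_rot: [[-0.747, -0.664, 0.002], [-0.664, 0.747, 0.0], [-0.001, -0.001, -1.0]]
wrist_force: [0.7, -1.1, 5.4]
gripper_width: 0.254
gripper_force: 30.0
```

```bash
python3 s.py
```

```text
16.75 [ 0.5826 -0.002   0.1394] a -138.36 F [ 0.65 -1.11  5.41] Ftool [ 0.24 -1.27 -5.41] M [-0.143 -0.302  0.046]
```

>>> drive_tool --moves '[{"delta_pos":[0,0.15,0],"turn":0.08,"claw":0},{"delta_pos":[0,0,0],"turn":0,"claw":0}]'

```text
time_s: 17.0
tcp_pos: [0.5824, -0.0018, 0.1394]
ee_rot: [[-0.798, -0.603, 0.002], [-0.603, 0.798, 0.0], [-0.002, -0.001, -1.0]]
wrist_force: [0.7, -0.7, 5.4]
gripper_width: 0.248
gripper_force: 30.0
```

```bash
python3 s.py
```

```text
17.0 [ 0.5824 -0.0018  0.1394] a -142.95 F [ 0.73 -0.72  5.44] Ftool [-0.16 -1.01 -5.44] M [-0.109 -0.279  0.059]
```

>>> drive_tool --moves '[{"delta_pos":[0,0.15,0],"turn":0.06,"claw":0},{"delta_pos":[0,0,0],"turn":0,"claw":0}]'

```text
time_s: 17.25
tcp_pos: [0.5823, -0.0017, 0.1394]
ee_rot: [[-0.833, -0.554, 0.002], [-0.554, 0.833, 0.0], [-0.002, -0.001, -1.0]]
wrist_force: [0.8, -0.4, 5.3]
gripper_width: 0.249
gripper_force: 30.0
```

```bash
python3 s.py
```

```text
17.25 [ 0.5823 -0.0017  0.1394] a -146.38 F [ 0.79 -0.44  5.31] Ftool [-0.42 -0.81 -5.31] M [-0.087 -0.235  0.076]
```

>>> drive_tool --moves '[{"delta_pos":[0,0.12,0],"turn":0.06,"claw":0},{"delta_pos":[0,0,0],"turn":0,"claw":0}]'

```text
time_s: 17.5
tcp_pos: [0.5822, -0.0016, 0.1394]
ee_rot: [[-0.864, -0.503, 0.002], [-0.503, 0.864, 0.0], [-0.002, -0.001, -1.0]]
wrist_force: [-0.4, -0.5, 4.6]
gripper_width: 0.248
gripper_force: 30.0
```

```bash
python3 s.py
python3 - <<'E'
from h import *
a=ld('scene')
d=cap('scene'); T=d['extrinsics']; f=192/np.tan(np.radians(float(d['vertical_fov'])/2))
def px(p): q=T[:3,:3].T@(p-T[:3,3]); return (q[0]/q[2]*f+d['cx'],q[1]/q[2]*f+d['cy'])
# profile along plinth y on top surface near plinth x=-60
X=np.array([.9925,.122,0]);Y=np.array([-.122,.9925,0]);c=np.array([.588,0.0,.064])
for off in(-.075,-.06):
  pts=np.array([px(c+X*off+Y*t) for t in np.arange(-.065,-.015,.001)],np.float32)
  for im in(a,d):
    g=cv2.cvtColor(im['color'],cv2.COLOR_RGB2GRAY)
    print(cv2.remap(g,pts[None,:,0],pts[None,:,1],cv2.INTER_LINEAR)[0].tolist())
E
```

```text
17.5 [ 0.5822 -0.0016  0.1394] a -149.82 F [-0.43 -0.54  4.61] Ftool [ 0.64 -0.26 -4.61] M [-0.019 -0.219  0.063]
[77, 92, 108, 129, 147, 159, 156, 153, 150, 149, 147, 146, 146, 146, 146, 146, 145, 144, 133, 122, 107, 89, 73, 60, 59, 57, 55, 63, 71, 80, 99, 118, 137, 145, 150, 153, 153, 152, 152, 151, 151, 151, 151, 150, 150, 150, 150, 151, 151, 151]
[84, 71, 61, 61, 61, 61, 61, 60, 61, 69, 77, 89, 108, 128, 145, 148, 150, 151, 150, 148, 147, 146, 146, 145, 145, 146, 146, 143, 140, 137, 135, 135, 136, 142, 148, 152, 153, 153, 152, 152, 152, 152, 151, 151, 150, 150, 150, 151, 151, 151]
[77, 88, 107, 125, 143, 148, 152, 155, 152, 150, 147, 147, 146, 145, 146, 146, 147, 146, 146, 145, 141, 137, 134, 127, 119, 105, 93, 82, 75, 80, 94, 110, 125, 138, 149, 155, 154, 153, 153, 153, 152, 152, 152, 152, 152, 152, 152, 152, 151, 151]
[78, 65, 62, 61, 60, 60, 61, 61, 65, 70, 76, 94, 114, 133, 143, 150, 154, 153, 151, 149, 148, 147, 146, 146, 145, 145, 143, 139, 136, 131, 127, 123, 127, 137, 147, 153, 153, 152, 152, 152, 152, 152, 152, 152, 152, 152, 152, 152, 152, 152]
```

>>> drive_tool --moves '[{"delta_pos":[0,0.12,0],"turn":0.06,"claw":0},{"delta_pos":[0,0,0],"turn":0,"claw":0}]'

```text
time_s: 17.8
tcp_pos: [0.5822, -0.0015, 0.1394]
ee_rot: [[-0.893, -0.45, 0.002], [-0.45, 0.893, 0.0], [-0.002, -0.001, -1.0]]
wrist_force: [0.2, -0.7, 4.8]
gripper_width: 0.25
gripper_force: 30.0
```

```bash
python3 s.py
```

```text
17.8 [ 0.5822 -0.0015  0.1394] a -153.25 F [ 0.19 -0.73  4.77] Ftool [ 0.15 -0.74 -4.77] M [ 0.004 -0.264  0.102]
```

The gap has nearly closed: the outer edge moved about 10 mm. I carry on in small turns.

>>> drive_tool --moves '[{"delta_pos":[0,0.1,0],"turn":0.05,"claw":0},{"delta_pos":[0,0,0],"turn":0,"claw":0}]'

```text
time_s: 18.05
tcp_pos: [0.5821, -0.0013, 0.1394]
ee_rot: [[-0.914, -0.405, 0.002], [-0.405, 0.914, 0.0], [-0.002, -0.0, -1.0]]
wrist_force: [-0.1, 1.0, 5.7]
gripper_width: 0.253
gripper_force: 30.0
```

```bash
python3 s.py
```

```text
18.05 [ 0.5821 -0.0013  0.1394] a -156.11 F [-0.11  0.97  5.68] Ftool [-0.3   0.93 -5.68] M [ 0.078 -0.216  0.12 ]
```

>>> drive_tool --moves '[{"delta_pos":[0,0.1,0],"turn":0.05,"claw":0},{"delta_pos":[0,0,0],"turn":0,"claw":0}]'

```text
time_s: 18.3
tcp_pos: [0.582, -0.0012, 0.1394]
ee_rot: [[-0.933, -0.359, 0.002], [-0.359, 0.933, 0.0], [-0.002, -0.0, -1.0]]
wrist_force: [-0.6, 0.1, 5.4]
gripper_width: 0.252
gripper_force: 30.0
```

```bash
python3 s.py
```

```text
18.3 [ 0.582  -0.0012  0.1394] a -158.98 F [-0.59  0.12  5.35] Ftool [ 0.49  0.32 -5.35] M [ 0.079 -0.149  0.041]
```

>>> drive_tool --moves '[{"delta_pos":[0,0.15,0],"turn":0.05,"claw":0},{"delta_pos":[0,0,0],"turn":0,"claw":0}]'

```text
time_s: 18.55
tcp_pos: [0.582, -0.0011, 0.1394]
ee_rot: [[-0.95, -0.312, 0.002], [-0.312, 0.95, 0.0], [-0.002, -0.0, -1.0]]
wrist_force: [-0.1, 0.5, 4.9]
gripper_width: 0.251
gripper_force: 30.0
```

```bash
python3 s.py
```

```text
18.55 [ 0.582  -0.0011  0.1394] a -161.83 F [-0.1   0.5   4.92] Ftool [-0.07  0.5  -4.92] M [ 0.088 -0.242  0.11 ]
```

>>> drive_tool --moves '[{"delta_pos":[0,0.15,0],"turn":0.05,"claw":0},{"delta_pos":[0,0,0],"turn":0,"claw":0}]'

```text
time_s: 18.8
tcp_pos: [0.582, -0.0009, 0.1394]
ee_rot: [[-0.965, -0.264, 0.002], [-0.264, 0.965, 0.0], [-0.002, -0.0, -1.0]]
wrist_force: [0.8, 0.1, 5.8]
gripper_width: 0.252
gripper_force: 30.0
```

```bash
python3 s.py
```

```text
18.8 [ 0.582  -0.0009  0.1394] a -164.69 F [0.79 0.11 5.82] Ftool [-0.8  -0.1  -5.82] M [ 0.068 -0.215  0.121]
```

>>> drive_tool --moves '[{"delta_pos":[0,0.1,0],"turn":0.04,"claw":0},{"delta_pos":[0,0,0],"turn":0,"claw":0}]'

```text
time_s: 19.05
tcp_pos: [0.582, -0.0008, 0.1394]
ee_rot: [[-0.974, -0.225, 0.002], [-0.225, 0.974, 0.0], [-0.002, -0.0, -1.0]]
wrist_force: [0.6, 0.8, 5.1]
gripper_width: 0.252
gripper_force: 30.0
```

```bash
python3 s.py
```

```text
19.05 [ 0.582  -0.0008  0.1394] a -166.98 F [0.64 0.8  5.09] Ftool [-0.81  0.63 -5.09] M [ 0.061 -0.249  0.164]
```

>>> drive_tool --moves '[{"delta_pos":[0,0.1,0],"turn":0.04,"claw":0},{"delta_pos":[0,0,0],"turn":0,"claw":0}]'

```text
time_s: 19.3
tcp_pos: [0.5819, -0.0007, 0.1394]
ee_rot: [[-0.982, -0.186, 0.002], [-0.186, 0.983, 0.0], [-0.002, -0.0, -1.0]]
wrist_force: [1.2, -0.4, 4.4]
gripper_width: 0.251
gripper_force: 30.0
```

```bash
python3 s.py
```

```text
19.3 [ 0.5819 -0.0007  0.1394] a -169.27 F [ 1.17 -0.35  4.36] Ftool [-1.09 -0.57 -4.36] M [ 0.044 -0.223  0.224]
```

>>> drive_tool --moves '[{"delta_pos":[0,0,0],"turn":0.015,"claw":0},{"delta_pos":[0,0,0],"turn":0,"claw":0}]'

```text
time_s: 19.55
tcp_pos: [0.5819, -0.0007, 0.1394]
ee_rot: [[-0.985, -0.172, 0.002], [-0.172, 0.985, 0.0], [-0.002, -0.0, -1.0]]
wrist_force: [-0.2, 0.8, 5.3]
gripper_width: 0.251
gripper_force: 30.0
```

```bash
python3 s.py
```

```text
19.55 [ 0.5819 -0.0007  0.1394] a -170.11 F [-0.19  0.81  5.26] Ftool [ 0.04  0.83 -5.26] M [ 0.063 -0.188  0.202]
```

>>> drive_tool --moves '[{"delta_pos":[0,0,0],"turn":0,"claw":0}]'

```text
time_s: 19.68
tcp_pos: [0.582, -0.0007, 0.1394]
ee_rot: [[-0.985, -0.172, 0.002], [-0.172, 0.985, 0.0], [-0.002, -0.0, -1.0]]
wrist_force: [0.1, 0.5, 5.3]
gripper_width: 0.248
gripper_force: 30.0
```

```bash
python3 s.py;python3 - <<'E'
from h import *
d=cap('scene'); save(d['color'][180:250,220:310],'s6.png',8)
E
```

```text
19.675 [ 0.582  -0.0007  0.1394] a -170.11 F [0.11 0.48 5.3 ] Ftool [-0.2   0.46 -5.3 ] M [ 0.059 -0.293  0.18 ]
```

View pics/s6.png

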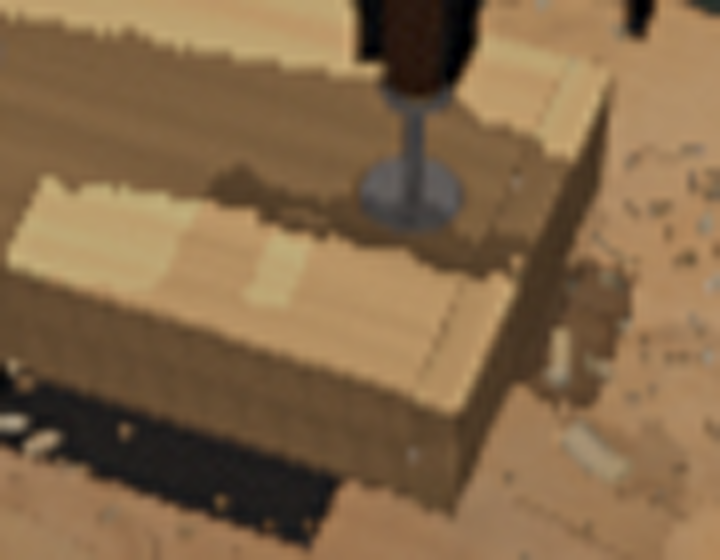

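The panel is flush, with only a hairline joint at about (440,340), and the moment is steady at about 0.2 Nm. I give a last small nip, unwind within the slot play, lift, and return to the stand. The half-turn symmetry means no big turn back is needed.

>>> drive_tool --moves '[{"delta_pos":[0,0,0],"turn":0.02,"claw":0},{"delta_pos":[0,0,0],"turn":0,"claw":0},{"delta_pos":[0,0,0],"turn":0,"claw":0}]'

```text
time_s: 20.1
tcp_pos: [0.5819, -0.0007, 0.1394]
ee_rot: [[-0.988, -0.152, 0.002], [-0.152, 0.988, 0.0], [-0.002, 0.0, -1.0]]
wrist_force: [0.4, -0.1, 5.3]
gripper_width: 0.252
gripper_force: 30.0
```

```bash
python3 s.py
```

```text
20.1 [ 0.5819 -0.0007  0.1394] a -171.25 F [ 0.43 -0.07  5.33] Ftool [-0.43 -0.13 -5.33] M [ 0.087 -0.187  0.233]
```

>>> drive_tool --moves '[{"delta_pos":[0,0,0],"turn":-0.05,"claw":0},{"delta_pos":[0,0,-5],"turn":0,"claw":0},{"delta_pos":[0,0,-10],"turn":0,"claw":0},{"delta_pos":[0,0,-30],"turn":0,"claw":0},{"delta_pos":[0,0,-25],"turn":0,"claw":0},{"delta_pos":[34,-35.2,0],"turn":0,"claw":0},{"delta_pos":[34,-35.2,0],"turn":0,"claw":0},{"delta_pos":[34,-35.2,0],"turn":0,"claw":0},{"delta_pos":[34,-35.2,0],"turn":0,"claw":0},{"delta_pos":[34,-35.2,0],"turn":0,"claw":0},{"delta_pos":[0,0,0],"turn":0,"claw":0},{"delta_pos":[0,0,0],"turn":0,"claw":0}]'

```text
time_s: 21.6
tcp_pos: [0.4492, -0.2069, 0.2091]
ee_rot: [[-0.98, -0.197, 0.0], [-0.197, 0.98, 0.0], [-0.0, 0.0, -1.0]]
wrist_force: [0.1, -0.4, -1.6]
gripper_width: 0.253
gripper_force: 30.0
```

```bash
python3 s.py
```

```text
21.6 [ 0.4492 -0.2069  0.2091] a -168.64 F [ 0.08 -0.45 -1.63] Ftool [ 0.01 -0.45  1.62] M [ 0.078 -0.159 -0.047]
```

>>> drive_tool --moves '[{"delta_pos":[-1.5,-0.8,30],"turn":0,"claw":0},{"delta_pos":[0,0,25],"turn":0,"claw":0},{"delta_pos":[0,0,3],"turn":0,"claw":0},{"delta_pos":[0,0,2],"turn":0,"claw":0},{"delta_pos":[0,0,1],"turn":0,"claw":0},{"delta_pos":[0,0,0],"turn":0,"claw":0}]'

```text
time_s: 22.35
tcp_pos: [0.4514, -0.2075, 0.1486]
ee_rot: [[-0.98, -0.198, 0.001], [-0.198, 0.98, -0.0], [-0.001, -0.0, -1.0]]
wrist_force: [-0.6, 0.1, -0.4]
gripper_width: 0.248
gripper_force: 30.0
```

>>> drive_tool --moves '[{"delta_pos":[0,0,1],"turn":0,"claw":0},{"delta_pos":[0,0,1],"turn":0,"claw":0},{"delta_pos":[0,0,1],"turn":0,"claw":0},{"delta_pos":[0,0,0],"turn":0,"claw":0}]'

```text
time_s: 22.85
tcp_pos: [0.4509, -0.2075, 0.1447]
ee_rot: [[-0.98, -0.197, -0.0], [-0.197, 0.98, 0.0], [0.0, 0.0, -1.0]]
wrist_force: [1.0, -0.1, -1.4]
gripper_width: 0.253
gripper_force: 30.0
```

```bash
python3 s.py
```

```text
22.85 [ 0.4509 -0.2075  0.1447] a -168.62 F [ 1.03 -0.08 -1.39] Ftool [-1.   -0.28  1.39] M [ 0.071 -0.211  0.033]
```

>>> drive_tool --moves '[{"delta_pos":[0,0,8],"turn":0,"claw":0},{"delta_pos":[0,0,8],"turn":0,"claw":0},{"delta_pos":[0,0,8],"turn":0,"claw":0},{"delta_pos":[0,0,8],"turn":0,"claw":0},{"delta_pos":[0,0,8],"turn":0,"claw":0},{"delta_pos":[0,0,8],"turn":0,"claw":0},{"delta_pos":[0,0,3],"turn":0,"claw":0},{"delta_pos":[0,0,0],"turn":0,"claw":0}]'

```text
time_s: 23.85
tcp_pos: [0.451, -0.2075, 0.0937]
ee_rot: [[-0.98, -0.198, -0.0], [-0.198, 0.98, -0.0], [0.0, -0.0, -1.0]]
wrist_force: [-0.0, 0.6, -0.7]
gripper_width: 0.252
gripper_force: 30.0
```

>>> drive_tool --moves '[{"delta_pos":[0,0,1],"turn":0,"claw":0},{"delta_pos":[0,0,1],"turn":0,"claw":0},{"delta_pos":[0,0,0],"turn":0,"claw":0}]'

```text
time_s: 24.22
tcp_pos: [0.451, -0.2075, 0.0919]
ee_rot: [[-0.98, -0.197, 0.0], [-0.197, 0.98, -0.0], [-0.0, -0.0, -1.0]]
wrist_force: [0.4, -0.0, -0.5]
gripper_width: 0.248
gripper_force: 30.0
```

```bash
python3 s.py
```

```text
24.225 [ 0.451  -0.2075  0.0919] a -168.61 F [ 0.36 -0.   -0.54] Ftool [-0.36 -0.08  0.54] M [ 0.062 -0.191 -0.012]
```

Down to about 1 mm from rest. I lower the last bit, release and rise.

>>> drive_tool --moves '[{"delta_pos":[0,0,1],"turn":0,"claw":0},{"delta_pos":[0,0,0.5],"turn":0,"claw":0},{"delta_pos":[0,0,0],"turn":0,"claw":0.4},{"delta_pos":[0,0,0],"turn":0,"claw":0.7},{"delta_pos":[0,0,0],"turn":0,"claw":1},{"delta_pos":[0,0,0],"turn":0,"claw":1},{"delta_pos":[0,0,0],"turn":0,"claw":1},{"delta_pos":[0,0,0],"turn":0,"claw":1},{"delta_pos":[0,0,-30],"turn":0,"claw":1},{"delta_pos":[0,0,-50],"turn":0,"claw":1},{"delta_pos":[0,0,-50],"turn":0,"claw":1},{"delta_pos":[0,0,0],"turn":0,"claw":1}]'

```text
time_s: 25.72
tcp_pos: [0.4535, -0.2081, 0.2248]
ee_rot: [[-0.98, -0.198, 0.01], [-0.198, 0.98, -0.002], [-0.009, -0.004, -1.0]]
wrist_force: [0.1, 0.0, 0.5]
gripper_width: 0.999
gripper_force: 0.0
```

```bash
python3 s.py
python3 - <<'E'
from h import *
w=cap('wrist')
f=192/np.tan(np.radians(float(w['vertical_fov'])/2))
v,u=np.mgrid[0:384,0:512]; z=w['range_z']
P=np.stack([(u-w['cx'])/f*z,(v-w['cy'])/f*z,z],-1)@w['extrinsics'][:3,:3].T+w['extrinsics'][:3,3]
for lo,hi in((.14,.17),(.110,.135),(.062,.078)):
    k=(P[...,2]>lo)&(P[...,2]<hi)&(z>0)&(abs(P[...,0]-.46)<.09)&(abs(P[...,1]+.24)<.11)
    n,l,st,ce=cv2.connectedComponentsWithStats(k.astype(np.uint8))
    for i in np.argsort(-st[1:,4])[:2]+1:
        q=P[l==i]; print(lo,st[i],cv2.minAreaRect((q[:,:2]*1000).astype(np.float32)),np.median(q[:,2]))
d=cap('scene'); a=ld('top')
T=d['extrinsics']; f=192/np.tan(np.radians(float(d['vertical_fov'])/2))
def px(p): q=T[:3,:3].T@(p-T[:3,3]); return (q[0]/q[2]*f+d['cx'],q[1]/q[2]*f+d['cy'])
X=np.array([.9925,.122,0]);Y=np.array([-.122,.9925,0]);c=np.array([.588,0.0,.064])
for off in(-.075,-.06):
  pts=np.array([px(c+X*off+Y*t) for t in np.arange(-.065,-.015,.001)],np.float32)
  g=cv2.cvtColor(d['color'],cv2.COLOR_RGB2GRAY)
  print(cv2.remap(g,pts[None,:,0],pts[None,:,1],cv2.INTER_LINEAR)[0].tolist())
E
```

```text
25.725 [ 0.4535 -0.2081  0.2248] a -168.58 F [0.06 0.02 0.46] Ftool [-0.06  0.   -0.46] M [ 0.034 -0.161 -0.017]
0.14 [248 177  25  36 758] ((452.7041015625, -206.83303833007812), (30.191694259643555, 21.284971237182617), 11.462000846862793) 0.1506817082795816
0.11 [155 175  28  28 590] ((473.3382568359375, -294.15478515625), (24.032588958740234, 24.087194442749023), 18.106714248657227) 0.1224722245642588
0.11 [249 170  24  12 139] ((441.0446472167969, -208.83697509765625), (6.398097515106201, 21.704465866088867), 10.091007232666016) 0.12358552875383333
0.062 [ 151  150  135   49 4172] ((463.993896484375, -251.5656280517578), (50.644405364990234, 150.220458984375), 13.997884750366211) 0.06982077186790067
0.062 [158 198   2   2   3] ((505.4302673339844, -316.87841796875), (1.0244638919830322, 1.5285686254501343), 86.58114624023438) 0.06946870241581188
[103, 85, 70, 67, 65, 63, 64, 64, 65, 66, 68, 72, 80, 93, 106, 115, 121, 124, 120, 115, 107, 106, 104, 102, 103, 103, 104, 102, 101, 100, 99, 99, 100, 103, 106, 109, 109, 109, 108, 108, 109, 110, 110, 109, 109, 108, 108, 108, 109, 109]
[100, 85, 75, 68, 61, 62, 62, 63, 66, 69, 73, 91, 112, 132, 149, 164, 178, 178, 176, 174, 173, 172, 171, 170, 170, 170, 168, 166, 164, 159, 153, 147, 149, 159, 169, 175, 176, 176, 176, 176, 176, 175, 175, 175, 176, 176, 176, 176, 175, 174]
```

The screwdriver stands at its original height, upright in the stand. The panel is flush and the gripper is clear.

```bash
python3 -c "
from station import ticket
print(ticket.finish_job())"
```

```text
the job is handed in; nothing more can be done
None
```

I handed the job in at about 26 s: the panel looks flush, the cam is tight at about 0.2 Nm, the screwdriver is back upright in its stand, and the awl, mallet and jar were not touched; the hand-in returned no verdict.

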